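Slide the bead tray into its dock and latch it

ROBOT

A 7-joint arm with a two-finger parallel gripper is mounted at the origin on the work surface; the furniture and walls round the work are solid. World frame = base frame: x ahead of the robot, y to its left, z up, the work surface at z = 0. Lengths are in mm, angles in rad, forces in N, time in s.
With the tool pointing down it reaches from about 400 to 875 mm from the base axis. Payload 19.3 kg.
Tool frame: the origin (TCP) lies at the very end of the fingers, on their centre line; the grasp point (between the pads) lies 19 mm behind it (grip_point_offset is the z of the grasp point in the tool frame, in mm); z points along the fingers, x is the direction in which the jaws open and shut, and the axes are right-handed (so a half turn about z gives the same grasp; the last joint's range is limited). The gripper opens to 85 mm and grips with 20 to 120 N. Pads are 22 mm wide; open, the fingers measure 114 mm over their backs; the gripper's body (76 mm by 85 mm) begins 54 mm behind the grasp point. The pads swing forward as they close: fully open they stand 13 mm farther back than shut.
Start: joints at [1.095, 0.521, -0.036, 1.599, 0.021, 1.021, -0.113], TCP at [246.693, -574.245, 231.291] pointing down, gripper open.
Joint ranges: [-2.91, 2.91], [-0.3, 2.13], [-1.5, 1.42], [0.17, 2.43], [-1.26, 4.41], [0.16, 1.93], [-2.52, 2.52]. Speed limits (rad/s): [1.89, 1.89, 2.39, 2.39, 3.01, 3.01, 3.01].

INTERFACE

Orientations are given as a 3x3 rotation matrix whose columns are the frame's x, y, z axes.
In Python, from workcell import movep, movel, goto_joints, open_gripper, clamp, wait, inverse_kinematics, read_state, camera, PlanningError, finish_job, grip_point_offset gives the robot as it stands. Calls block until the motion is done:
- movep(position, orientation): joint-space move of the TCP to a pose.
- movel(position, frame=None, max_speed=150, guard=None): straight line of the TCP; frame=None keeps the orientation; max_speed is the mean speed in mm/s. With guard (N) it stops when the force on the tool has changed by that much, and returns True; else False.
- goto_joints(angles): joint-space move.
- open_gripper() and clamp(): open the fingers fully, or close them until they stop; the grip force is fixed at half the most.
- wait(seconds).
- inverse_kinematics(position, orientation): joint angles nearest the present ones, or None.
- read_state(): the state.
- camera(name): name is "scene" or "top" or "wrist"; returns a dict with "image" (384x512x3 uint8, blue, green, red), "range_z" (384x512 float32, mm along the optical axis (not along the pixel's ray), 0 where there is no reading), "fx", "fy", "cx", "cy" (pixels), "dist_coeffs" ([k1, k2, p1, p2, k3] as OpenCV has them; the pictures are not rectified), "cam_to_world" (4x4, takes a point from camera to world coordinates). Camera axes: x right, y up, looking along -z (the intrinsics and any distortion apply to the point x, -y, -z); pixel columns grow to the right and rows downward; lengths in mm; the calibration is good to about 2 mm. A picture is of the moment at which its call begins.
A pose or a line that the arm cannot do raises PlanningError and nothing moves.
- finish_job(): hands the job in, once; it reports no verdict.
The state is a dict: "time": time; "qpos": joint angles; "qvel": joint speeds; "joint_efforts": joint torques, N m; "eef_pos": TCP position; "tool_rot": TCP orientation; "ft_force": force on the tool from outside, world axes, zero at the start; "torque": the same for the moment, N m; "finger_gap": finger opening in mm.
Only numpy, scipy, OpenCV 4.12 (cv2) and the standard library are available. Lean on these libraries where they do the work, as an engineer would, in place of code of your own. Each camera call takes 0.05 s, during which the arm holds its last target. There are 200 camera calls.

TASK

Dock the blue bead tray that stands in front of the aluminium tray dock. It is full of loose beads, so never lift or tip it: push it along the bench with the fingertips, into line with the mouth of the dock and then end-on between the rails until it is fully home against the back stop. Then push the black knob round to swing the latch all the way across the mouth behind the tray, so that it cannot slide back out, and leave the grey findings tray, the glue bottle and the screw pot where they stand.

Things in the scene. Friction and masses are not known exactly. Their poses are not given: they have to be found in the camera images.
- bead_tray: open blue tray of pale beads, 66 mm along its own x, 90 mm along its own y, 20 mm tall, walls 2 mm, about 0.12 kg, loose on the bench. Origin: centre of its underside. It starts in front of the dock's mouth, to the left or right of it, turned somewhat; it may go in either end first.
- dock: aluminium tray dock fixed to the bench, at a new place and yaw each time, open towards the robot. Origin: on the bench top, where the centre of a fully home tray lies. x points from the mouth into the dock, y to its left. The back stop's face is at x = +45 mm. No floor: the tray slides on the bench, its own y along the dock's x. Home, its rear wall stands at x = -45 mm, outside the rails.
- mouth (a point): middle of the dock's mouth, on the bench top, at dock x = -43 mm, y = 0. The side rails, 16 mm tall, have inner faces at dock y = +-35 mm (2 mm of play each side) from the back stop out to x = -28 mm and flare from there to y = +-42 mm at the mouth.
- latch (a joint): swing latch on an upright pivot right of the mouth. At 0 rad the arm points to the dock's -y (open); the value grows clockwise seen from above: 1.57 points to -x (out of the dock), 3.14 to +y, across the mouth, against its stop (shut). Starts at 0.1 to 0.7. Stays where it is left; friction takes about 1 N at the knob. It cannot be shut in front of a tray that stands well short of home.
- pivot (a point): point on the latch's pivot axis, 30 mm above the bench, at dock x = -56, y = -54 mm. The pivot bolt ends 25 mm above the bench. The steel arm reaches 48 mm from the axis, 15 to 20 mm above the bench; its white nylon nose (8 mm radius, under the knob) when shut stands 1 mm behind the rear wall of a tray that is home.
- knob (a point): black upright knob of the latch, 14 mm in diameter, from 20 to 52 mm above the bench, 36 mm from the pivot axis; this point lies on its axis, 40 mm above the bench.
- findings_tray: open grey tray of metal findings, 62 mm along its own x, 85 mm along its own y, 18 mm tall, loose; leave it alone. Stands on the other side of the mouth's line, about 190 mm from the blue tray. Origin: centre of its underside.
- glue: glue bottle with a blue cap and a needle, standing, 25 mm in diameter, 100 mm tall, loose, to the left of the dock; leave it alone. Origin: centre of its underside.
- pot: white screw pot, 45 mm in diameter, 38 mm tall, loose, to the right of the dock; leave it alone. Origin: centre of its underside.
There are look-alikes about, which are no part of the job. Leave any yellow look-alike of the bead_tray alone. Several things have the shape of the dock; the one meant has the colours described above.

How it is judged:
By the outcome, as a careful person would: the job done as asked, in the order asked, and still so for the second after the job is handed in, with the robot touching nothing.
It also fails if it takes over 67 s, if anything falls off the work surface, if the arm or the gripper's body presses on something with over 40 N, if the wrist force passes 120 N, or if a joint passes its speed limit or range.

## Working session

There is one attempt and no reset: what is moved stays moved. The work goes in short steps, each a Python script; the robot and the scene stay as the last script left them, time stands still between calls to the robot, and variables do not carry over. Pictures are saved under pics/ and viewed, about 8 in all and at most 12, crops included, and the job is handed in when it is done.

```bash
ls; mkdir -p pics
python3 - <<'E'
from workcell import *
import cv2,numpy as np
for n in ("top","scene"):
    c=camera(n); cv2.imwrite(f"pics/{n}0.png",cv2.resize(c["image"],(800,600),interpolation=cv2.INTER_CUBIC)); np.savez(f"{n}0.npz",**{k:np.array(v) for k,v in c.items()})
    print(n,c["fx"],c["cx"],c["cy"],c["dist_coeffs"],np.round(c["cam_to_world"],3).tolist())
print(read_state()["time"], grip_point_offset)
E
```

```text
pics
top 412.2307815915648 255.58155706490285 190.83935728736597 [0.03528441 0.         0.         0.         0.        ] [[0.006, 0.989, -0.147, 379.53], [-1.0, 0.001, -0.031, -79.917], [-0.031, 0.147, 0.989, 1254.088], [0.0, 0.0, 0.0, 1.0]]
scene 415.01822125749 257.4612087636502 196.84771506046266 [0.02242021 0.         0.         0.         0.        ] [[-0.758, 0.448, -0.474, 91.09], [-0.652, -0.541, 0.531, 429.455], [-0.019, 0.711, 0.703, 743.876], [0.0, 0.0, 0.0, 1.0]]
0.1 -18.700000000000003
```

View pics/top0.png

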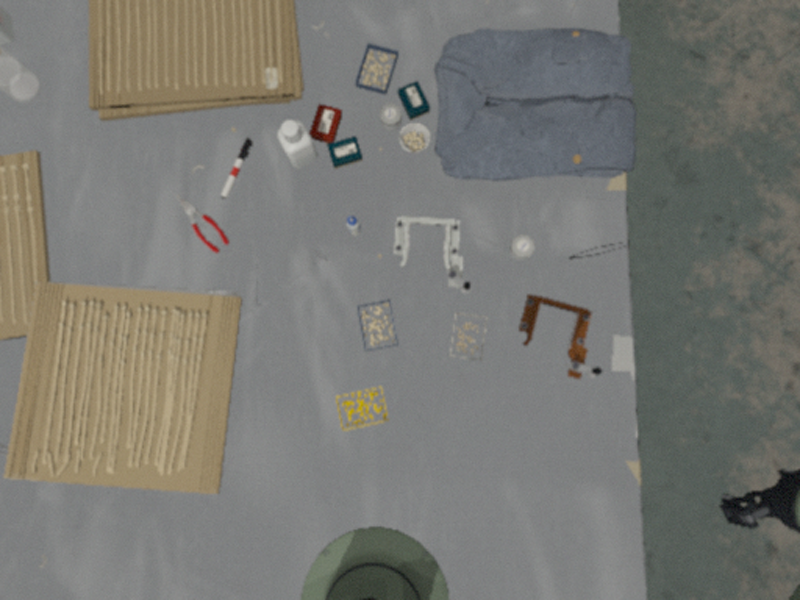

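View pics/scene0.png

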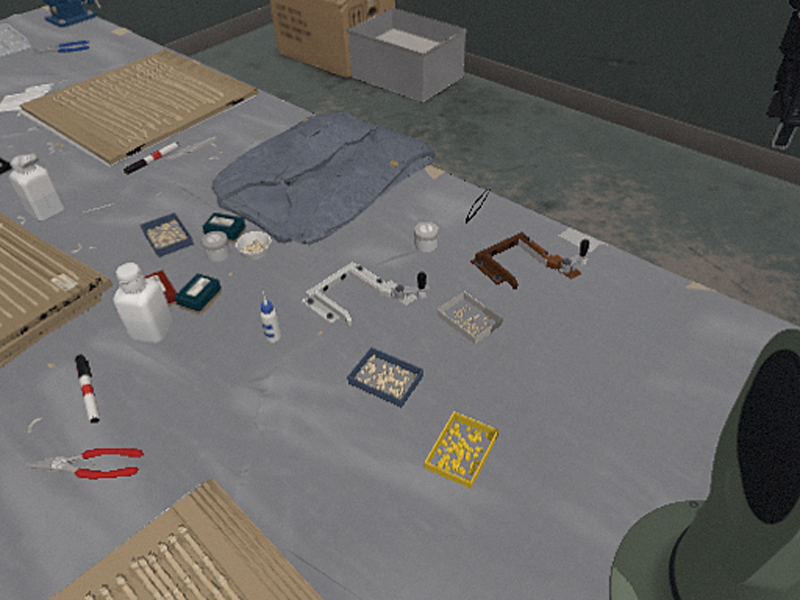

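Top view candidates: blue trays are at (378,325) and (378,68). The first stands in front of the aluminium dock at (428,240), so it is the one meant. The second is far behind the dock. The brown dock at (555,330) and the yellow tray at (362,408) are look-alikes. The grey tray is at (468,337), the glue at (352,222), the pot at (522,245) and the knob at about (467,286). Next I'll measure from the top view and the scene depth.

```bash
cat > h.py <<'E'
from workcell import *
import cv2,numpy as np
def rays(c,px):
    K=np.array([[c["fx"],0,c["cx"]],[0,c["fy"],c["cy"]],[0,0,1.]])
    u=cv2.undistortPoints(np.float64(px).reshape(-1,1,2),K,np.float64(c["dist_coeffs"])).reshape(-1,2)
    T=np.array(c["cam_to_world"]); d=np.c_[u[:,0],-u[:,1],-np.ones(len(u))]@T[:3,:3].T
    return T[:3,3],d
def on_plane(c,px,z):
    o,d=rays(c,px); return o+d*((z-o[2])/d[:,2])[:,None]
def cloud(c):
    h,w=c["range_z"].shape; v,u=np.mgrid[:h,:w]
    o,d=rays(c,np.c_[u.ravel(),v.ravel()]); P=o+d*c["range_z"].reshape(-1,1)
    P[c["range_z"].ravel()==0]=np.nan
    return P.reshape(h,w,3)
def proj(c,P):
    T=np.linalg.inv(np.array(c["cam_to_world"])); p=np.atleast_2d(P)@T[:3,:3].T+T[:3,3]
    K=np.array([[c["fx"],0,c["cx"]],[0,c["fy"],c["cy"]],[0,0,1.]]); p=p*[1,-1,-1]
    return cv2.projectPoints(p,np.zeros(3),np.zeros(3),K,np.float64(c["dist_coeffs"]))[0].reshape(-1,2)
def R(a): # tool down, jaw axis x at world angle a
    c,s=np.cos(a),np.sin(a); return np.array([[c,s,0],[s,-c,0],[0,0,-1.]])
E
python3 - <<'E'
from h import *
c=dict(np.load("top0.npz")); s=.64
P=cloud(c)
for n,x,y,z in [("tray",378,325,20),("grey",468,337,18),("yellow",362,408,20),("dockBL",400,217,16),("dockBR",458,221,16),("dockFL",404,265,16),("knob",467,286,52),("glue",352,222,80),("pot",522,245,38),("bench",330,280,0),("brownknob",597,371,52)]:
    q=np.array([[x*s,y*s]]); print(n,on_plane(c,q,z)[0].round(),P[int(y*s),int(x*s)].round())
print(read_state()["tool_rot"].round(3))
E
```

```text
tray [511.   0.  20.] [512.   3.  12.]
grey [ 488. -173.   18.] [ 491. -172.    6.]
yellow [353.  29.  20.] [353.  32.   8.]
dockBL [726. -41.  16.] [732. -41.   7.]
dockBR [ 718. -155.   16.] [ 723. -156.    3.]
dockFL [629. -49.  16.] [632. -47.  12.]
knob [ 582. -169.   52.] [ 582. -167.   52.]
glue [699.  47.  80.] [701.  49.  72.]
pot [ 664. -276.   38.] [ 666. -276.   39.]
bench [602.  98.   0.] [602.  97.   8.]
brownknob [ 424. -405.   52.] [ 425. -405.   53.]
[[ 0.395 -0.919 -0.   ]
 [-0.919 -0.395  0.001]
 [-0.001  0.    -1.   ]]
```

Run:
```python
from h import *
movep([560,-80,330],R(-1.57)); clamp()
c=camera("wrist"); np.savez("w0.npz",**{k:np.array(v) for k,v in c.items()})
cv2.imwrite("pics/w0.png",cv2.resize(c["image"],(800,600),interpolation=cv2.INTER_CUBIC))
print(c["fx"],c["cx"],c["cy"],c["dist_coeffs"],np.round(c["cam_to_world"],3).tolist()); s=read_state();print(s["time"],s["qpos"])
```

```text
322.21304290834894 257.59414716961186 193.96138542623663 [0.00493615 0.         0.         0.         0.        ] [[0.002, 0.961, 0.277, 631.749], [-1.0, 0.002, 0.001, -81.29], [0.0, -0.277, 0.961, 472.238], [0.0, 0.0, 0.0, 1.0]]
3.0417 [ 0.20003626  0.34292287 -0.2186518   1.62299023  0.07884353  1.18434024
 -1.60596022]
```

View pics/w0.png

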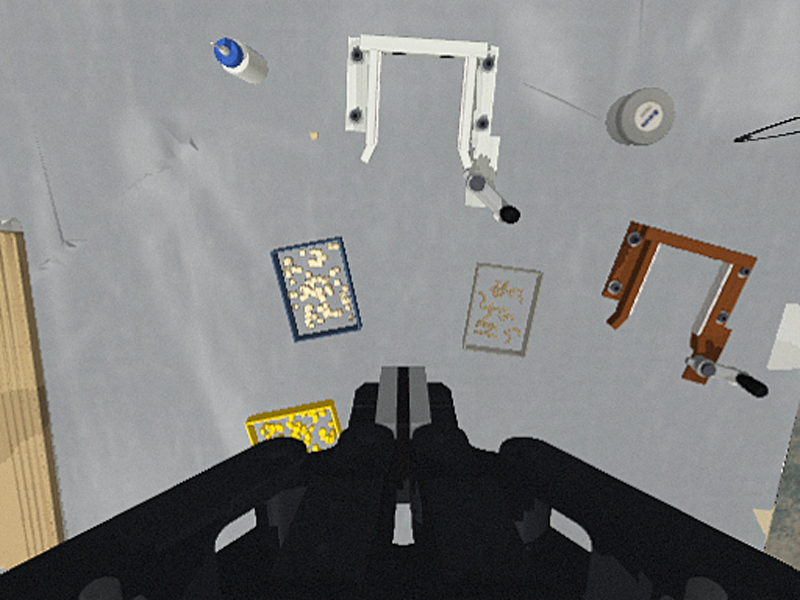

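The picture shows the blue tray with its rim corners near (272,250), (341,237), (361,327) and (296,341). The dock's inner channel runs x 378–464, y 52–160, with the bolt at (477,183) and the knob at (510,214). Next is one enlarged crop, with the model overlaid from a first estimate, to confirm and refine this.

```bash
cat >> h.py <<'E'
def tf(p,a,X): # local pts (mm) -> world
    c,s=np.cos(a),np.sin(a); X=np.atleast_2d(np.float64(X)); return np.c_[p[0]+c*X[:,0]-s*X[:,1],p[1]+s*X[:,0]+c*X[:,1],X[:,2]]
E
python3 - <<'E'
from h import *
c=dict(np.load("w0.npz")); s=.64
f=lambda L,z: on_plane(c,np.array(L)*s,z)
t=f([(272,250),(341,237),(361,327),(296,341)],20); print(t.round(1).tolist())
print("sides",[round(np.linalg.norm(t[i]-t[i-1]),1) for i in range(4)],"c",t.mean(0))
ax=(t[0]+t[1]-t[2]-t[3]); print("ang of long axis",np.arctan2(ax[1],ax[0]))
print("pivot",f([(477,183)],25),"knob",f([(510,214)],52),"glue",f([(228,52)],80),"pot",f([(648,115)],38))
d=f([(379,53),(377,140),(465,55),(460,148)],16);print(d.round(1).tolist())
g=f([(478,263),(543,271),(526,356),(464,349)],18);print("grey",g.round(1).tolist())
im=c["image"][15:165,160:360]; im=cv2.resize(im,(800,600),interpolation=cv2.INTER_CUBIC)
# model overlay
p=np.array([670,-100]);
cv2.imwrite("pics/crop.png",im)
E
```

```text
[[551.3, 36.8, 20.0], [563.3, -26.2, 20.0], [477.8, -42.4, 20.0], [463.6, 20.0, 20.0]]
sides [np.float64(89.3), np.float64(64.1), np.float64(87.0), np.float64(64.0)] c [513.98319686  -2.95343192  20.        ]
ang of long axis 0.18820083423840714
pivot [[ 611.06506837 -145.88860424   25.        ]] knob [[ 587.4248954  -170.32684652   52.        ]] glue [[703.43380822  42.22961715  80.        ]] pot [[ 665.36434811 -279.99840289   38.        ]]
[[714.7, -61.9, 16.0], [646.6, -59.4, 16.0], [713.4, -132.8, 16.0], [640.1, -131.2, 16.0]]
grey [[539.3, -150.9, 18.0], [531.9, -211.1, 18.0], [447.8, -201.3, 18.0], [454.9, -141.1, 18.0]]
```

View pics/crop.png

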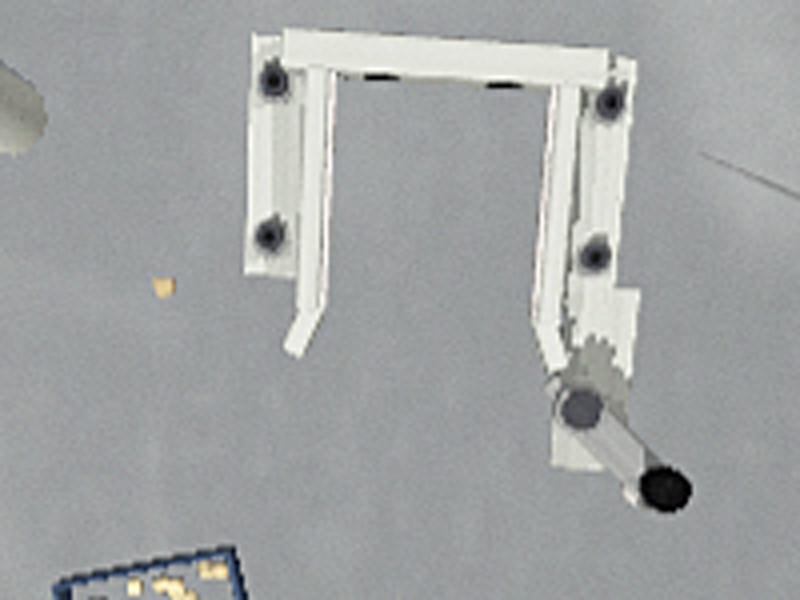

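The crop confirms the aluminium dock: rail inner top edges run (328,70)→(319,303) and (555,88)→(536,318), the left flare tip is at (303,356), the bolt at (582,408), and the knob, with its pale nose, at (665,487). Now I'll fit the dock pose.

Run:
```python
from h import *
from scipy.optimize import least_squares
c=dict(np.load("w0.npz"))
f=lambda L,z: on_plane(c,np.array(L)/4+[160,15],z)[:,:2]
L=f([(328,70),(319,303)],16);Rr=f([(555,88),(536,318)],16);fl=f([(319,303),(536,318),(303,356)],16);pv=f([(582,408)],25);kn=f([(665,487)],52)
def loc(q,X): 
    a=q[2]; d=X-q[:2]; return np.c_[d@[np.cos(a),np.sin(a)],d@[-np.sin(a),np.cos(a)]]
def res(q):
    return np.r_[loc(q,L)[:,1]-35,loc(q,Rr)[:,1]+35,(loc(q,fl)[:,0]+[28,28,43]),loc(q,fl)[2,1]-42,(loc(q,pv)-[-56,-54]).ravel()]
r=least_squares(res,[670,-97,0],loss="soft_l1"); q=r.x
print(q,res(q).round(1)); k=loc(q,kn)-loc(q,pv); print("knob rel",k,np.hypot(*k[0]),"angle",np.arctan2(-k[0,0],-k[0,1]))
print("pv",pv,"kn",kn)
print("tray in dock",loc(q,np.array([[514,-3.]])), "grey",loc(q,np.array([[539.3,-150.9],[531.9,-211],[447.8,-201],[455,-141]])))
```

```text
[ 6.70026453e+02 -9.54716097e+01 -5.07755975e-02] [ 1.6  1.8 -1.8 -1.6  1.2  0.2 -1.3 -0.4 -0.2  0.4]
knob rel [[-22.28512783 -25.10126184]] 33.56635619624193 angle 0.726038805804047
pv [[ 611.22330552 -146.17896434]] kn [[ 587.69291487 -170.11682105]]
tray in dock [[-160.51864914   84.43349934]] grey [[-127.74477146  -61.99181589]
 [-132.084932   -122.38993678]
 [-216.58408143 -116.67121791]
 [-212.43858776  -56.3831189 ]]
```

Dock is at (670.0, −95.5), yaw −0.051. Its knob radius, widths and pivot agree with the given sizes to about 2 mm. The tray is at dock (−160, +84), long axis 0.24 rad off. Next comes a flat side push with closed fingers that turns the tray as it goes, stopping short of centre for a look.

```bash
cat >> h.py <<'E'
DP=np.array([670.,-95.5]); DA=-0.051
def D(x,y,z): return tf(DP,DA,[[x,y,z]])[0]
def todock(P):
    P=np.atleast_2d(P)[:,:2]-DP; return np.c_[P@[np.cos(DA),np.sin(DA)],P@[-np.sin(DA),np.cos(DA)]]
def snap(n):
    c=camera("wrist"); np.savez(n+".npz",**{k:np.array(v) for k,v in c.items()})
    cv2.imwrite(f"pics/{n}.png",cv2.resize(c["image"],(800,600),interpolation=cv2.INTER_CUBIC)); return c
E
python3 - <<'E'
from h import *
tc=[514,-3]; ta=.188; H=-np.pi/2
p=lambda off,z: tf(tc,ta,[[0,off,z]])[0]
movep(p(70,120),R(H+ta)); print(read_state()["time"])
movel(p(70,6),max_speed=120)
movel(p(43,6),max_speed=80)
f0=read_state()["ft_force"]
movel(D(-160,33+8+10,6),R(H+DA),max_speed=50)
s=read_state(); print(s["time"],s["ft_force"]-f0,s["eef_pos"])
movel(D(-160,33+8+10+15,6),max_speed=60)
movel(D(-160,33+8+10+15,150),max_speed=150)
snap("w1"); print(read_state()["time"])
E
```

```text
4.0667
7.3167 [-0.49544577  0.24876708 -0.09947127] [512.78680458 -36.17642614   6.00600719]
8.875
```

View pics/w1.png

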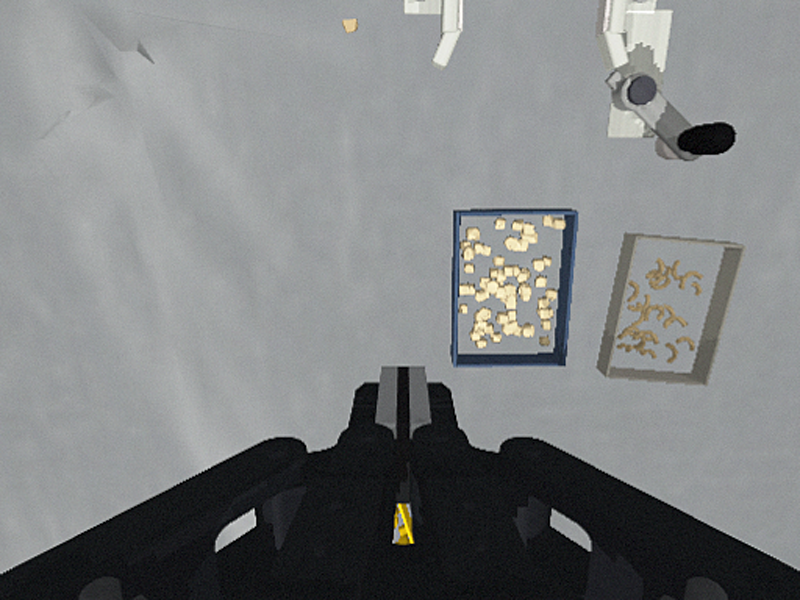

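The tray is now nearly in line: rim corners (454,210), (578,210), (565,366) and (453,365). The grey tray and the other objects have not moved.

Run:
```python
from h import *
c=dict(np.load("w1.npz"))
t=on_plane(c,np.array([(454,210),(578,210),(565,366),(453,365)])*.64,20)
d=todock(t);print(d.round(1).tolist(),d.mean(0)); a=d[0]+d[1]-d[2]-d[3];print(np.arctan2(a[1],a[0]))
print("fl tip L",todock(on_plane(c,np.array([(441,66),(640,90)])*.64,16)), "pivot",todock(on_plane(c,np.array([(642,89)])*.64,25)),"knob",todock(on_plane(c,np.array([(715,138)])*.64,52)))
```

```text
[[-115.3, 37.1], [-115.3, -28.9], [-205.0, -30.2], [-204.5, 35.0]] [-160.0406555     3.24116992]
0.018334216474826776
fl tip L [[-44.52925146  45.29727505]
 [-55.65324458 -55.7601258 ]] pivot [[-56.27203516 -52.74390122]] knob [[-80.03671221 -76.49105431]]
```

Run:
```python
from h import *
H=-np.pi/2
movel(D(-160,66,6),max_speed=200)
movel(D(-160,48,6),max_speed=50)
movel(D(-160,62,6),max_speed=80)
movel(D(-160,62,60),max_speed=150)
movep(D(-250,0.5,60),R(DA))
movel(D(-250,0.5,6),max_speed=120)
movel(D(-223,0.5,6),max_speed=80)
g=movel(D(-70,0.5,6),max_speed=50,guard=12)
s=read_state(); print(g,s["time"],s["ft_force"],todock(s["eef_pos"]))
if not g:
    g=movel(D(-52,0.5,6),max_speed=25,guard=12)
    s=read_state(); print(g,s["time"],s["ft_force"],todock(s["eef_pos"]))
```

```text
False 16.575 [-0.52444412  0.3216611   0.15649888] [[-70.05124741   0.48160672]]
True 17.0667 [-1.17347418 -0.20855344  1.41813895] [[-60.35246234   0.62162289]]
```

Contact came at x = −60.4, close to the −59.5 expected for home. I'll press once more, then back off and look.

Run:
```python
from h import *
g=movel(D(-52,0.5,6),max_speed=10,guard=15)
s=read_state(); print(g,s["time"],s["ft_force"],todock(s["eef_pos"]))
movel(D(-80,0.5,6),max_speed=100)
movel(D(-80,0.5,100),max_speed=200)
movep(D(-150,-10,230),R(-np.pi/2+DA))
c=snap("w2"); print(read_state()["time"])
cv2.imwrite("pics/w2c.png",cv2.resize(c["image"][20:260,120:440],(800,600),interpolation=cv2.INTER_CUBIC))
```

```text
True 17.475 [-0.79879998  0.4640679  -0.22409693] [[-60.48659131   0.55633409]]
19.6667
```

View pics/w2c.png

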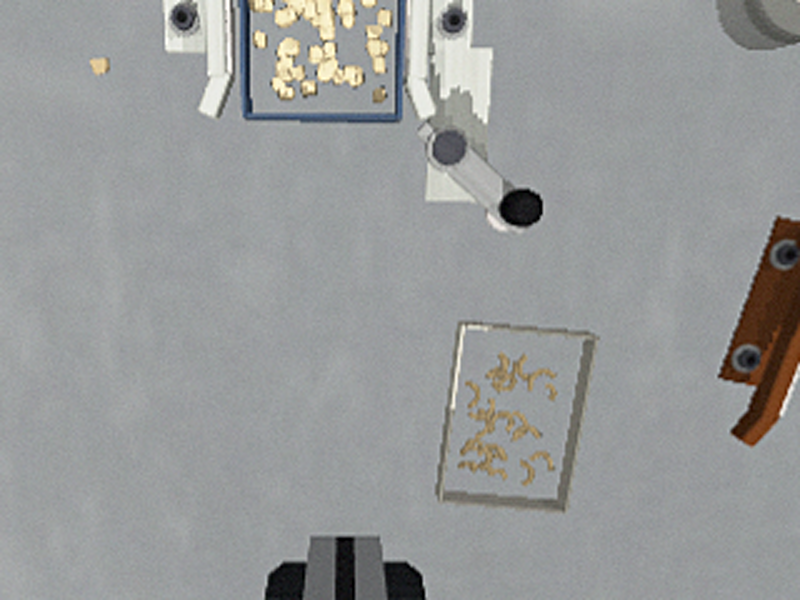

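Run:
```python
from h import *
c=dict(np.load("w2.npz")); f=lambda L,z: todock(on_plane(c,np.array(L)*.4+[120,20],z)).round(1).tolist()
print("rear rim",f([(245,118),(400,121)],20),"flare tips",f([(212,117)],16),"pivot",f([(449,147)],25),"knob",f([(521,207)],52),"grey",f([(461,322),(595,335),(565,510),(438,500)],18))
def pose(th,back,z):
    r=np.array([-np.sin(th),-np.cos(th)]); t=np.array([-np.cos(th),np.sin(th)])
    q=np.array([-56,-54])+36*r-(18+back)*t
    return D(q[0],q[1],z),R(np.arctan2(t[1],t[0])+DA-np.pi/2)
for th in (.7,1.6,2.4,3.14): print(inverse_kinematics(*pose(th,0,31)))
movep(*pose(.68,18,110))
movel(pose(.68,18,31)[0],max_speed=150)
for th in np.arange(.75,3.0,.25):
    P,O=pose(th,0,31)
    if movel(P,O,max_speed=45,guard=15): print("guard",th); break
s=read_state(); print(th,s["time"],s["ft_force"],todock(s["eef_pos"]))
```

```text
rear rim [[-45.5, 29.3], [-46.4, -33.8]] flare tips [[-44.8, 43.4]] pivot [[-56.7, -53.6]] knob [[-79.8, -78.6]] grey [[-128.6, -62.6], [-134.2, -121.9], [-216.7, -115.3], [-211.9, -55.5]]
[ 0.69670925  0.90806728 -0.77158406  1.68960998  0.79062645  0.88405909
  0.40739127]
[ 0.56132696  0.80958752 -0.56983297  1.78451928  0.62200475  0.73468811
 -0.42395474]
[ 0.39221319  0.76463757 -0.39027027  1.81091125  0.44752508  0.65431026
 -1.14046972]
[ 0.28136749  0.76863119 -0.28869064  1.77061603  0.33294562  0.65044524
 -1.81773127]
2.75 26.1583 [ 0.50752128 -0.84545782 -0.09772402] [[-86.50688522 -27.91729288]]
```

The tray is home: its rear rim reads −46, in a view where the flare tip reads −44.8 against a true −43. The grey tray has not moved. Now I'll finish swinging the latch to its stop.

Run:
```python
from h import *
def pose(th,back,z):
    r=np.array([-np.sin(th),-np.cos(th)]); t=np.array([-np.cos(th),np.sin(th)])
    q=np.array([-56,-54])+36*r-(18+back)*t
    return D(q[0],q[1],z),R(np.arctan2(t[1],t[0])+DA-np.pi/2)
for th,b in ((2.9,0),(3.05,0),(3.14,0),(3.14,-6)):
    P,O=pose(th,b,31); g=movel(P,O,max_speed=25,guard=10)
    s=read_state(); print(th,b,g,s["time"],s["ft_force"].round(2),todock(s["eef_pos"]))
    if g: break
movel(pose(3.14,25,31)[0],max_speed=100)
movel(pose(3.14,25,110)[0],max_speed=200)
movep(D(-150,-10,230),R(-np.pi/2+DA))
c=snap("w3"); print(read_state()["time"])
cv2.imwrite("pics/w3c.png",cv2.resize(c["image"][0:240,100:420],(800,600),interpolation=cv2.INTER_CUBIC))
```

```text
2.9 0 False 26.55 [ 0.27 -0.4   0.54] [[-82.24206718 -23.68299603]]
3.05 0 False 26.9417 [0.06 0.29 0.26] [[-77.36663643 -19.94418727]]
3.14 0 True 27.175 [-1.87  0.34  1.71] [[-75.8119034  -18.55311941]]
28.7333
```

View pics/w3c.png

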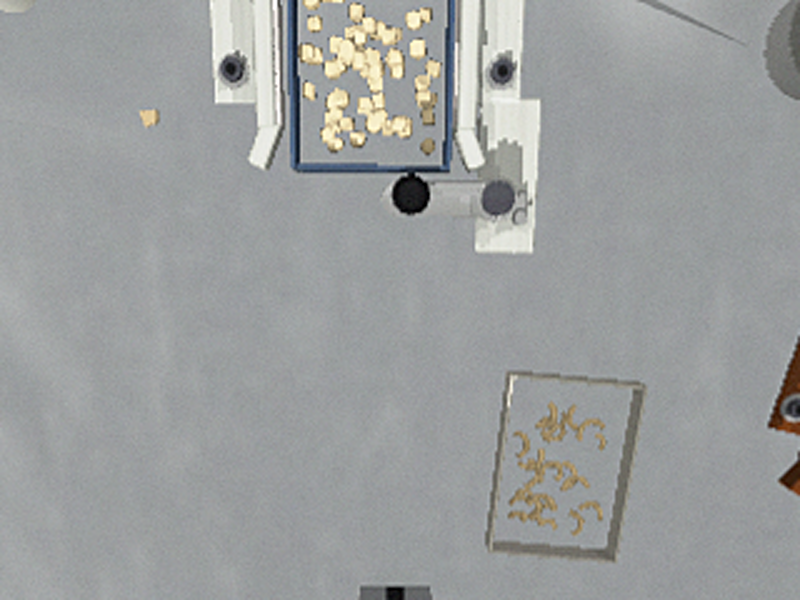

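The latch lies across the mouth behind the tray: knob at (410,194), pivot at (498,197), tray rear rim at y≈170. I'll compute the latch angle, and check that the glue and pot have not moved.

Run:
```python
from h import *
c=dict(np.load("w3.npz")); f=lambda L,z: todock(on_plane(c,np.array(L)*.4+[100,0],z))
k=f([(410,194)],52)[0];p=f([(498,197)],25)[0];print(k,p,"angle",np.arctan2(-(k-p)[0],-(k-p)[1])%6.283,"rim",f([(294,170),(448,171)],20).round(1).tolist())
a=dict(np.load("top0.npz"))["image"].astype(int)
movep([450,120,330],R(-np.pi/2))
b=camera("top")["image"]; d=np.abs(a-b).max(2)
for n,x,y in(("glue",352,222),("pot",522,245),("grey",468,337),("yellow",362,408)):
    X,Y=int(x*.64),int(y*.64); print(n,d[Y-15:Y+15,X-15:X+15].mean().round(1))
print(read_state()["time"])
```

```text
[-57.15179944 -17.38815815] [-56.48399154 -53.6648556 ] angle 3.123186003652806 rim [[-45.9, 29.5], [-46.2, -33.5]]
glue 8.8
pot 13.8
grey 8.8
yellow 9.0
29.7667
```

The angle reads 3.12, at the stop within error. I have time for one firmer confirming press, and I'll check why the pot's difference is higher.

Run:
```python
from h import *
o=R(DA-np.pi/2)
movep(D(-100,-18,110),o); movel(D(-100,-18,31),max_speed=150); movel(D(-78,-18,31),max_speed=80)
g=movel(D(-68,-18,31),max_speed=15,guard=20)
s=read_state(); print(g,s["ft_force"].round(1),todock(s["eef_pos"]))
movel(D(-100,-18,31),max_speed=100); movel(D(-100,-18,110),max_speed=200)
movep(D(-150,-10,230),o); c=snap("w4"); t=camera("top")["image"]
print(read_state()["time"])
a=np.load("top0.npz")["image"]; w=c["image"][0:240,100:420]
r=lambda m:cv2.resize(m[120:190,200:350],(400,187),interpolation=cv2.INTER_CUBIC)
cv2.imwrite("pics/f.png",np.vstack([cv2.resize(w,(533,400)) if 0 else cv2.resize(w,(800,400)),np.hstack([r(a),r(t)])]))
```

```text
True [-1.9  0.4  2.2] [[-75.80772566 -17.85368491]]
34.2
```

View pics/f.png

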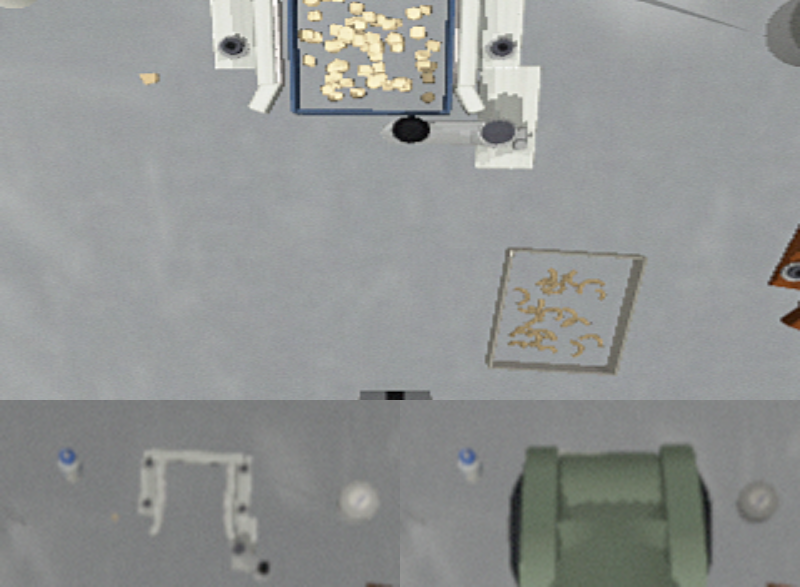

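The second press stopped at the same place to 0.01 mm, so the latch is at its stop. The pot at (358,500) and (757,500), and the glue, stand where they were. The pot only looks darker in the arm's shadow. The robot is clear, so I'm handing in.

```bash
python3 -c "
from workcell import *
finish_job()"
```

```text
the job is handed in; nothing more can be done
```

The blue bead tray is docked fully home with the latch shut behind it, and I handed the job in at about 34 s of the 67 s allowed. I pushed the tray into line with closed fingertips, then end-on between the rails. After that I swung the latch round by its knob.

- **Tray home:** two presses on it stopped at the same place (dock x −60.4 and −60.5, against −59.5 predicted). In the picture its rear rim reads −46, against −45 for a tray that is home. The same view reads the flare tip 1.8 mm too far out, so the two agree within calibration.
- **Latch shut:** it measures 3.12 rad of the 3.14 given for shut. A second, firmer press stopped at the same point to 0.01 mm, so I take it to be against its stop.
- **Other things:** the findings tray, glue bottle and screw pot look unmoved. The pot showed a larger before-and-after image difference (13.8, the others about 9). I put this down to the arm's shadow, because its position in the picture is unchanged.

No check failed outright.

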